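Free and press the locked start button of a goldsmith's dust extractor

ROBOT

A 6-joint arm with a two-finger parallel gripper is mounted at the origin on the work surface. World frame = base frame: x ahead of the robot, y to its left, z up, the work surface at z = 0. Lengths are in m, angles in rad, forces in N, time in s.
With the tool pointing down it reaches from about 0.3 to 0.775 m from the base axis. Payload 14.6 kg.
Tool frame: the origin (TCP) lies where the fingers leave the gripper's body, on its centre line; the fingertips stand 97 mm ahead of it and the grasp point (between the pads) lies 78 mm ahead of it (ctrl.finger_overhang is the distance from the TCP to the fingertips, in m); z points along the fingers, y is the direction in which the jaws open and shut (so a half turn about z gives the same grasp; the last joint's range is limited). The gripper opens to 94 mm and grips with 3 to 60 N. Pads are 16 mm wide; open, the fingers measure 119 mm over their backs; the gripper's body (75 mm by 177 mm) begins 78 mm behind the grasp point.
Start: joints at [1.093, 0.3, 1.521, -0, 1.321, -0.067], TCP at [0.22, 0.504, 0.303] pointing down, gripper open.
Joint ranges: [-3.03, 3.03], [-0.79, 2.21], [0.23, 2.52], [-1.04, 4.18], [0, 3.07], [-2.55, 2.55]. Speed limits (rad/s): [2.22, 2.22, 2.57, 3.14, 3.14, 3.14].

INTERFACE

Orientations are given as [roll, pitch, yaw] about the fixed x, y, z axes, in that order (R = Rz(yaw) Ry(pitch) Rx(roll)).
In Python, from station import ctrl, imaging, hand_in gives the robot as it stands.
- The arm moves only by the shell command python3 -m pendant 'ROWS' [FORCE]. ROWS is JSON, a list of rows, each a list of 7 numbers: the shift along the tool's x, y, z normalised to -1 to 1, where 1 is 120 mm, then the turn, a rotation vector about the tool's x, y, z normalised to -1 to 1, where 1 is 30 degrees, then the closure, from -1 (fully open) to 1 (shut). A call has 1 to 10 rows; each row shifts and turns the commanded pose from where the row before left it, along the tool's axes as they then stand; what a row does not reach is not made up. A row lasts 1/12 s, in which the tool goes at most 41.7 mm and 7.16 degrees, less where a joint would pass 70% of its speed; a pose out of reach is approached as far as the arm can. A call with a number of a shift or a turn outside -1 to 1 is refused whole. A call with a gripper value outside its range is refused whole. The fingers move at their own pace and stop on an object; FORCE is the grip in N (left out, the last holds). Time passes only in rows, so rows that do not move let the fingers close. It gives the time, the measured TCP pose, the force and the opening at its end, in the units of the state.
- ctrl.get_obs(): the state, without advancing time (a new reading comes with each control period).
- imaging.camera(name): name is "scene" or "top" or "wrist"; returns a dict with "image" (384x512x3 uint8, red, green, blue), "mtx" (3x3 intrinsics, pixels), "k1" (the pictures are not rectified: a ray, as slopes to the right and down, at radius r is drawn at 1 + k1 r^2 times it, then the intrinsics apply), "rvec" (rotation vector, rad) and "tvec" (3), from world to camera coordinates, as OpenCV has them. Camera axes: x right, y down, z forward; pixel columns grow to the right and rows downward; lengths in m; the calibration is good to about 2 mm. A picture is of the moment at which its call begins. There is no depth.
- hand_in(): hands the job in, once; it reports no verdict.
The state is a dict: "time_s": time; "qpos": joint angles; "joint_vel": joint speeds; "tau": joint torques, N m; "ee_pos": TCP position; "eef_rot": TCP orientation; "force": force on the tool from outside, world axes, zero at the start; "moment": the same for the moment, N m; "grip_width": finger opening in m.
Only numpy, scipy, OpenCV 4.12 (cv2) and the standard library are available. Lean on these libraries where they do the work, as an engineer would, in place of code of your own. Each camera call takes 0.05 s, during which the arm holds its last target.

TASK

Start the dust extractor: take the brass release pin out of its wooden block and push it through the small black-ringed hole in the sloping panel until the orange shutter springs aside. Put the pin tip down in the steel pot and let go of it, then press the green start button fully down and let it spring back up. Keep off the red stop button, keep the pot standing, and do not disturb the other things on the bench.

Things in the scene. Friction and masses are not known exactly. Their poses are not given: they have to be found in the camera images.
- console: Fixed control console with blue sides, 276 mm wide, 200 mm deep, 125 mm high at the back and 50 mm at its front edge. Origin: centre of its underside; its front faces its own -x.
- panel: White sloping front panel of the console, 130 mm up the slope, 260 mm wide, 20 mm thick. Origin: centre of its surface. Axes: z = outward normal, leaning 35 degrees from vertical towards the front; x = up the slope; y = sideways.
- access_hole (a point): Centre of the mouth of the small round hole, dia 12 mm, in the panel, circled by a flat black ring. It lies on the panel's surface, 85 mm to the +y side of its centre; axes as the panel's. The hole runs straight along -z. No finger fits it.
- latch (a joint): Hidden spring latch behind the hole: 0 = at rest, 0.012 m = end stop. Its flat plate, 22 mm across, lies 25 mm below the panel's surface at rest; the shutter is freed once it is pushed in 6 mm (31 mm deep). The push takes about 3 to 8 N.
- shutter (a joint): Travel of the orange shutter that covers the start button: 0 = shut and locked, 0.062 m = fully aside. When the latch is tripped a spring drives it sideways along the panel's -y and it stays there; it cannot be forced while locked.
- shutter_mid (a point): Middle of the top of the orange shutter (62 mm up the slope, 54 mm sideways, its top 19 mm above the panel), axes as the panel's. Shut, it stands 65 mm to the -y side of the access hole, right over the green button.
- start_top (a point): Centre of the top of the green start button, dia 28 mm, 65 mm to the -y side of the access hole, its top 12 mm above the panel; covered by the shutter at first. z = outward, along which it is pressed (into -z); axes as the panel's.
- start (a joint): Green start button: 0 = up, 0.006 m = fully down (needs about 5 N; it springs back up when let go).
- stop_top (a point): Centre of the top of the red stop button, same size and build as the green one, 120 mm to its -y side. Not to be pressed.
- stop (a joint): Red stop button: 0 = up, 0.006 m = fully down.
- block: Fixed pale wooden block, 80 x 80 x 75 mm high, with a 9 mm hole through its middle in which the release pin stands; four small steel burrs stand near its corners, at most 21 mm above its top. Origin: centre of its underside, z up.
- pin: Loose release pin, 145 mm long, 70 g. Origin at the tip of its thin steel shank, z along the pin towards the handle. Shank dia 6 mm from 0 to 65 mm, brass collar dia 24 mm from 65 to 70 mm, round brass handle dia 18 mm from 70 to 145 mm. At first it stands upright in the block, its collar on the block's top and its tip 10 mm above the table.
- pin_tip (a point): Tip of the pin's steel shank (the same point as the pin's origin).
- pot: Loose open steel pot, round, outer dia 84 mm, 85 mm high, wall 3 mm, inner floor 5 mm above its underside, 400 g. Origin: centre of its underside, z up. The pin leans in it with its handle sticking out.
- jar: Bystander: glass jar with white lid, dia 54 mm, 70 mm high, standing. Origin: centre of its underside.
- tin: Bystander: tin with yellow band, dia 60 mm, 60 mm high, standing. Origin: centre of its underside.
- mandrel: Bystander: tapered steel ring mandrel, 200 mm long, 28 mm thick at the butt, lying. Origin: middle of the butt end.
- bangle: Bystander: copper bangle lying flat, dia 68 mm, 8 mm high. Origin: centre of its underside.
- driver: Bystander: screwdriver lying on the bench. Origin on its underside.
- anvil: Bystander: square steel bench block, 70 x 70 x 30 mm. Origin: centre of its underside.
Not all that is in view belongs to the job. What is shaped like the pin but blue or pink is not meant.

How it is judged:
By the outcome, as a careful person would: the job done as asked, in the order asked, and still so for the second after the job is handed in, with the robot touching nothing.
It also fails if it takes over 61 s, if anything falls off the work surface, if the arm or the gripper's body presses on something with over 40 N, if the wrist force passes 120 N, or if a joint passes its speed limit or range.

## Working session

There is one attempt and no reset: what is moved stays moved. The work goes in short steps, Python scripts to look and compute and a shell command to move; the robot and the scene stay as the last step left them, time stands still between calls to the robot, and variables do not carry over. Pictures are saved under pics/ and viewed, and the job is handed in when it is done.

```bash
ls -la; mkdir -p pics; cat > h.py <<'E'
import numpy as np, cv2
from station import ctrl, imaging, hand_in
from scipy.spatial.transform import Rotation as R
def snap(n,tag):
    c=imaging.camera(n); cv2.imwrite(f'pics/{tag}.png',c['image'][:,:,::-1]); np.save(f'pics/{tag}.npy',c,allow_pickle=True); return c
def load(tag): return np.load(f'pics/{tag}.npy',allow_pickle=True).item()
def ray(c,uv):
    K=np.array(c['mtx']); d=np.array([(uv[0]-K[0,2])/K[0,0],(uv[1]-K[1,2])/K[1,1]])
    s=d.copy()
    for _ in range(30): s=d/(1+c['k1']*(s@s))
    Rm=cv2.Rodrigues(np.array(c['rvec'],float).reshape(3))[0]; t=np.array(c['tvec']).reshape(3)
    v=Rm.T@np.array([s[0],s[1],1]); return -Rm.T@t, v/np.linalg.norm(v)
def onz(c,uv,z):
    o,v=ray(c,uv); return o+v*(z-o[2])/v[2]
def tri(*cu):
    A=np.zeros((3,3));b=np.zeros(3);L=[]
    for c,uv in cu:
        o,v=ray(c,uv);P=np.eye(3)-np.outer(v,v);A+=P;b+=P@o;L.append((o,P))
    x=np.linalg.solve(A,b); return x,[round(1000*float(np.linalg.norm(P@(x-o))),1) for o,P in L]
def proj(c,p):
    Rm=cv2.Rodrigues(np.array(c['rvec'],float).reshape(3))[0]; q=Rm@np.array(p)+np.array(c['tvec']).reshape(3)
    s=q[:2]/q[2]; s=s*(1+c['k1']*(s@s)); K=np.array(c['mtx']); return s[0]*K[0,0]+K[0,2], s[1]*K[1,1]+K[1,2]
E
python3 - <<'E'
from h import *
for n in ['scene','top','wrist']: 
    c=snap(n,n+'0'); print(n,c['k1'],ray(c,(256,192)))
print(ctrl.get_obs(), ctrl.finger_overhang)
E
```

```text
total 12
drwxr-xr-x  3 agent agent 4096 Dec  7 16:13 .
drwxr-xr-x 23 root  root  4096 Dec  7 16:13 ..
drwxr-xr-x  2 agent agent 4096 Dec  7 16:13 pics
scene -0.009081385970747527 (array([1.44384953, 0.64619181, 0.92552905]), array([-0.640473  , -0.44647105, -0.62486634]))
top -0.03876824011941974 (array([ 4.50874906e-01, -1.23449401e-03,  1.59199464e+00]), array([ 0.07119315, -0.00640032, -0.99744201]))
wrist -0.0018663598895854222 (array([0.15822919, 0.53166293, 0.38509563]), array([ 0.21801249, -0.09950328, -0.97086026]))
{'time_s': 0.15, 'qpos': array([ 1.09335137e+00,  3.00361482e-01,  1.52139280e+00,  7.53576829e-06,
        1.32071258e+00, -6.65972131e-02]), 'joint_vel': array([-0.00093092, -0.0013257 , -0.00096435, -0.0016198 ,  0.00094233,
        0.0004387 ]), 'tau': array([ 8.59637184e-04, -5.31959653e+01, -3.52820206e+01,  7.08000711e-02,
        2.36596452e-02, -1.07120184e-04]), 'ee_pos': array([0.21961639, 0.50414068, 0.30222608]), 'eef_rot': array([-3.14072087e+00, -6.54603727e-05,  2.73074301e+00]), 'force': array([-0.28309687,  0.18796902,  0.64352071]), 'moment': array([ 0.02177531, -0.00457103, -0.0219191 ]), 'grip_width': 0.09402310804546736} 0.0972
```

View pics/scene0.png

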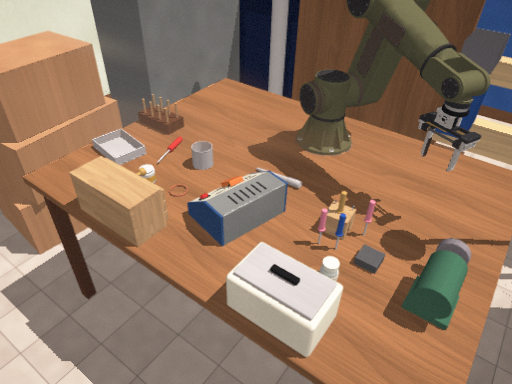

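View pics/top0.png

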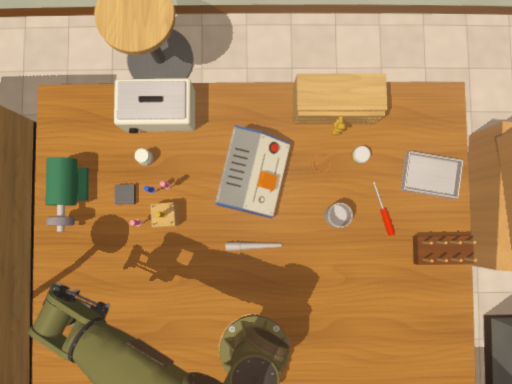

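View pics/wrist0.png

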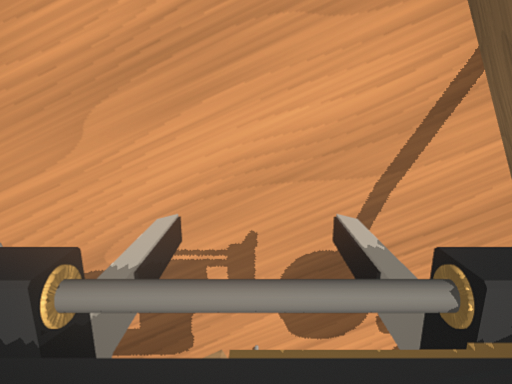

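```bash
python3 - <<'E'
from h import *
c=load('top0')['image'][:,:,::-1]; s=load('scene0')['image'][:,:,::-1]
z=lambda im,x,y,w,h,k:cv2.resize(im[y:y+h,x:x+w],None,fx=k,fy=k,interpolation=cv2.INTER_CUBIC)
cv2.imwrite('pics/z1.png',z(c,100,140,110,100,6))
cv2.imwrite('pics/z2.png',z(c,210,120,150,120,5))
cv2.imwrite('pics/z3.png',z(s,300,180,90,95,6))
cv2.imwrite('pics/z4.png',z(s,170,130,140,115,5))
t=load('top0')
for n,uv,zz in [('block',(163,214),.075),('pot',(340,214),.085),('hole',(262,199),.09),('redbtn',(274,148),.1),('jar',(144,156),.07),('tin',(362,154),.06)]: print(n,onz(t,uv,zz))
E
```

```text
block [0.48542523 0.31101171 0.075     ]
pot [ 0.48031333 -0.29948415  0.085     ]
hole [ 0.53386272 -0.03125006  0.09      ]
redbtn [ 0.70834778 -0.07383283  0.1       ]
jar [0.68879214 0.37978202 0.07      ]
tin [ 0.69208239 -0.38693115  0.06      ]
```

View pics/z1.png

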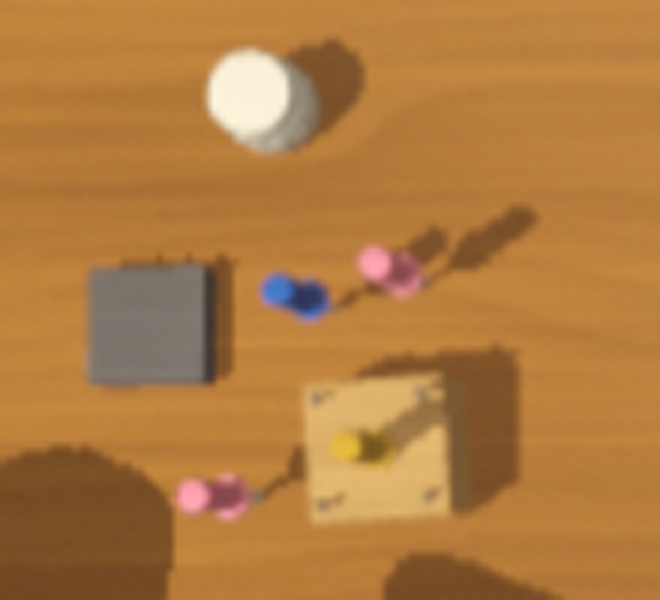

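View pics/z2.png

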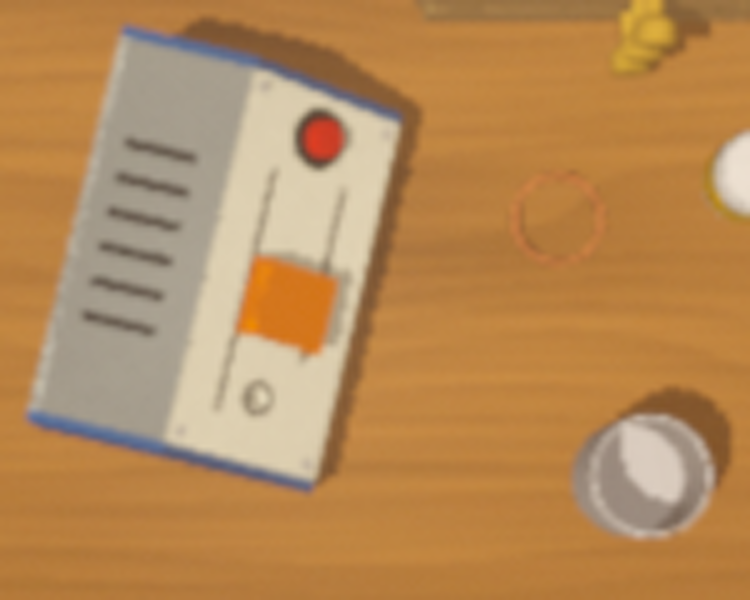

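View pics/z3.png

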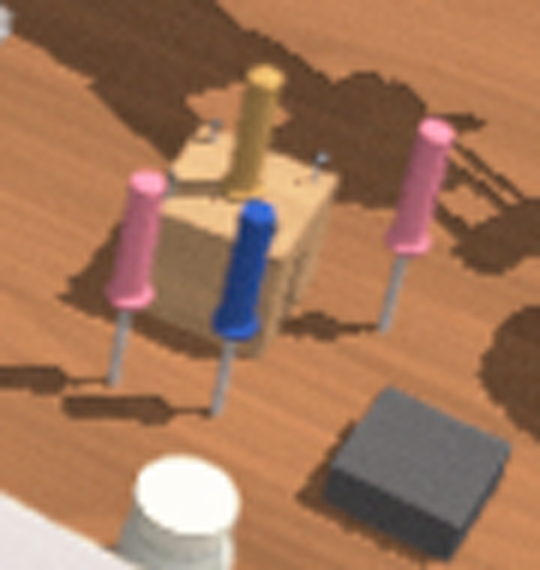

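View pics/z4.png

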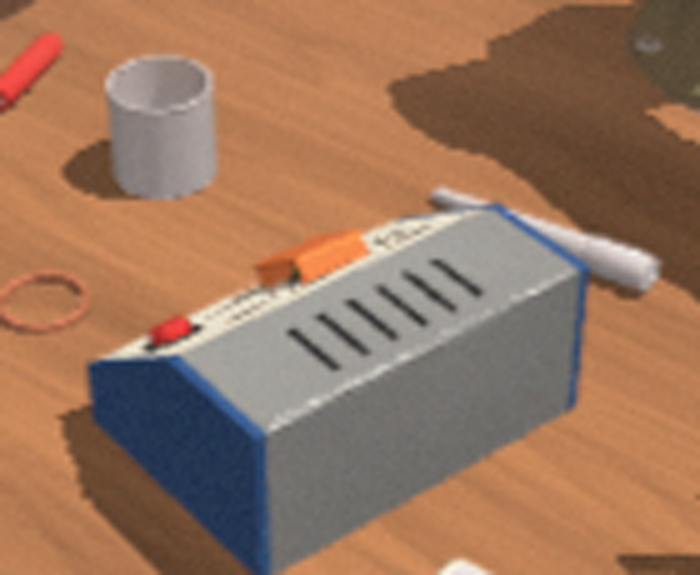

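```bash
python3 - <<'E'
from h import *
t=load('top0');s=load('scene0')
P={'pin':((158.0,214.3),(344.3,192.7)),'pinkA(left)':((132,222.3),(372.5,201.8)),'blue':((146.3,188.3),(343.2,215)),'pinkB':((162.5,184),(324.5,211)),
 'jar lid':((141.7,156),(331.5,261)),'red':((274,147.8),(204.5,196)),'pot rim':((340.3,214.7),(202,147))}
for k,(a,b) in P.items(): print(k,*tri((t,a),(s,b)))
# block corners top at .075
for uv in [(305,387),(442,374),(450,512),(312,522)]: print('blk',onz(t,(100+uv[0]/6,140+uv[1]/6),.075))
for uv in [(317,398),(424,388),(433,495),(324,504)]: print('burr',onz(t,(100+uv[0]/6,140+uv[1]/6),.09))
print('hole',[onz(t,(210+258/5,120+397/5),z) for z in (.08,.09)])
for n,uv,z in [('back-left',(125,30),.125),('back-right',(30,415),.125),('front r',(312,488),.05),('front l',(402,118),.05)]: print(n,onz(t,(210+uv[0]/5,120+uv[1]/5),z))
E
```

```text
pin [0.48220763 0.31327811 0.15030527] [1.4, 1.4]
pinkA(left) [0.45714315 0.40023599 0.14101442] [0.3, 0.3]
blue [0.56916439 0.35439444 0.14060859] [1.0, 1.0]
pinkB [0.583614   0.30061698 0.13754735] [0.3, 0.3]
jar lid [0.68866696 0.38915423 0.06844773] [1.0, 1.0]
red [ 0.71042552 -0.07394553  0.09031   ] [0.5, 0.5]
pot rim [ 0.47670315 -0.30002246  0.07862559] [2.1, 2.1]
blk [0.51859791 0.3533583  0.075     ]
blk [0.52550357 0.27423063 0.075     ]
blk [0.44603719 0.26938482 0.075     ]
blk [0.44086659 0.34885352 0.075     ]
burr [0.511591   0.34294268 0.09      ]
burr [0.51684296 0.28176881 0.09      ]
burr [0.45581897 0.27642635 0.09      ]
burr [0.45114907 0.33859611 0.09      ]
hole [array([ 0.53304341, -0.03005684,  0.08      ]), array([ 0.53249996, -0.02986622,  0.09      ])]
back-left [0.78017313 0.05864976 0.125     ]
back-right [0.51972262 0.12345731 0.125     ]
front r [ 0.4703691  -0.06799432  0.05      ]
front l [ 0.73239321 -0.13473524  0.05      ]
```

```bash
cat >> h.py <<'E'
def need(pos,Rt):
    "print turn (tool rotvec, units of 30deg) then shift in target tool axes (units of 120mm)"
    o=ctrl.get_obs(); Rc=R.from_euler('xyz',o['eef_rot']); Rt=Rt if isinstance(Rt,R) else R.from_euler('xyz',Rt)
    rv=(Rc.inv()*Rt).as_rotvec()/np.radians(30); d=np.array(pos)-o['ee_pos']
    print('turn',rv.round(4),'shift after turn',(Rt.inv().apply(d)/.12).round(4),'shift before',(Rc.inv().apply(d)/.12).round(4), 'grip',o['grip_width'],'t',o['time_s'])
E
python3 - <<'E'
from h import *
need([.483,.312,.30],[np.pi,0,2.144])
E
```

```text
turn [-1.7000e-03  4.0000e-04  1.1206e+00] shift after turn [-2.5356  0.9757  0.0186] shift before [-2.6517 -0.5913  0.0189] grip 0.09402310804546736 t 0.15
```

```bash
python3 -m pendant '[[-0.265,-0.059,0,0,0,0,-1],[-0.265,-0.059,0,0,0,0,-1],[-0.265,-0.059,0,0,0,0,-1],[-0.265,-0.059,0,0,0,0,-1],[-0.265,-0.059,0,0,0,0,-1],[-0.265,-0.059,0,0,0,0,-1],[-0.265,-0.059,0,0,0,0,-1],[-0.265,-0.059,0,0,0,0,-1],[-0.265,-0.059,0,0,0,0,-1],[-0.265,-0.059,0,0,0,0,-1]]' && python3 -m pendant '[[0,0,0,0,0,0.187,-0.2],[0,0,0,0,0,0.187,-0.2],[0,0,0,0,0,0.187,-0.2],[0,0,0,0,0,0.187,-0.2],[0,0,0,0,0,0.187,-0.2],[0,0,0,0,0,0.187,-0.2],[0,0,0,0,0,0,-0.2],[0,0,0,0,0,0,-0.2]]'
python3 - <<'E'
from h import *
snap('wrist','w1'); need([.483,.312,.30],[np.pi,0,2.144])
E
```

```text
time_s: 0.98
ee_pos: [0.484, 0.3111, 0.3024]
eef_rot: [-3.141, -0.0, 2.731]
force: [0.2, -0.5, 0.1]
grip_width: 0.0937
time_s: 1.65
ee_pos: [0.4829, 0.3123, 0.3024]
eef_rot: [-3.141, -0.0, 2.146]
force: [-0.4, 0.5, 0.7]
grip_width: 0.0564
turn [-0.0005  0.      0.0054] shift after turn [-0.003  -0.0006  0.021 ] shift before [-0.003  -0.0006  0.021 ] grip 0.056044331320313515 t 1.7
```

View pics/w1.png

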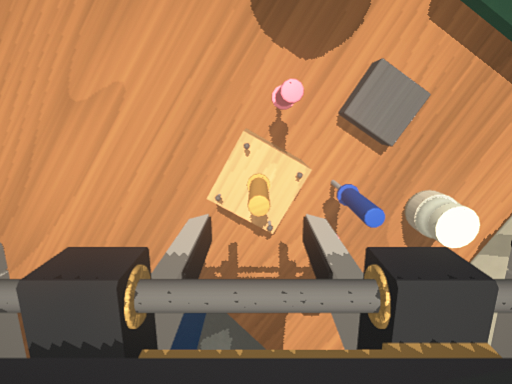

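The wrist view shows the brass pin standing in the block, its handle top at about (259,204), between the fingers; the blue pin is at (362,205) and a pink one at (289,92).

```bash
python3 - <<'E'
from h import *
w=load('w1');t=load('top0');s=load('scene0')
im=w['image']; hsv=cv2.cvtColor(im,cv2.COLOR_RGB2HSV)
cv2.imwrite('pics/w1z.png',cv2.resize(im[120:250,190:330,::-1],None,fx=5,fy=5,interpolation=cv2.INTER_CUBIC))
print(onz(w,(259,204),.155),onz(w,(259,204),.150))
print(tri((w,(259,204)),(t,(158,214.3)),(s,(344.3,192.7))))
E
```

```text
[0.48413722 0.3144599  0.155     ] [0.48495151 0.31326715 0.15      ]
(array([0.48343253, 0.31346476, 0.15132595]), [1.3, 1.8, 1.6])
```

View pics/w1z.png

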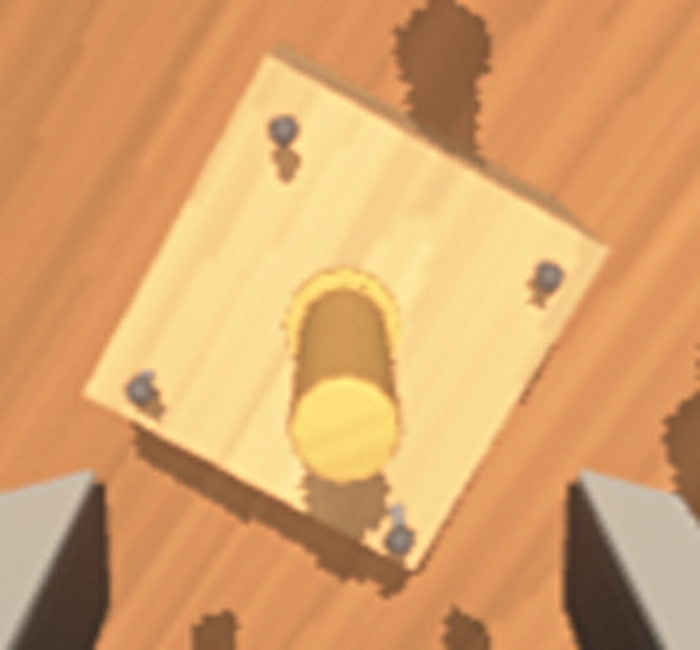

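```bash
python3 - <<'E'
from h import *
w=load('w1');t=load('top0');s=load('scene0')
u=(259,205.8)
print(onz(w,u,.155),tri((w,u),(t,(158,214.3)),(s,(344.3,192.7))))
# collar centre at .080
print('collar',onz(w,(190+343/5,120+325/5),.08))
o=ctrl.get_obs();Rc=R.from_euler('xyz',o['eef_rot'])
print('tip mid proj',proj(w,o['ee_pos']+Rc.apply([0,0,.0972])), 190+335/5)
need([.4835,.313,.200],[np.pi,0,2.144])
E
```

```text
[0.48493501 0.31323187 0.155     ] (array([0.48378591, 0.31311605, 0.15191336]), [1.7, 1.8, 2.1])
collar [0.48502827 0.3132494  0.08      ]
tip mid proj (np.float64(255.91815182386583), np.float64(228.1277581944111)) 257.0
turn [-0.0005  0.      0.0054] shift after turn [0.0018 0.0075 0.8543] shift before [0.0017 0.0077 0.8543] grip 0.056044331320313515 t 1.7
```

```bash
python3 -m pendant '[[0,0.015,0.17,0,0,0,-0.2],[0,0,0.17,0,0,0,-0.2],[0,0,0.17,0,0,0,-0.2],[0,0,0.17,0,0,0,-0.2],[0,0,0.17,0,0,0,-0.2],[0,0,0,0,0,0,-0.2],[0,0,0,0,0,0,-0.2]]' 40 && python3 -m pendant '[[0,0,0,0,0,0,0.3],[0,0,0,0,0,0,0.3],[0,0,0,0,0,0,0.6],[0,0,0,0,0,0,0.6],[0,0,0,0,0,0,1],[0,0,0,0,0,0,1],[0,0,0,0,0,0,1],[0,0,0,0,0,0,1]]' 40
python3 - <<'E'
from h import *
snap('wrist','w2'); o=ctrl.get_obs(); print(o['force'],o['moment'],o['grip_width'],o['ee_pos'])
E
```

```text
time_s: 2.28
ee_pos: [0.4843, 0.3133, 0.2004]
eef_rot: [-3.14, -0.0, 2.145]
force: [0.3, 0.2, 0.7]
grip_width: 0.0564
time_s: 2.95
ee_pos: [0.4844, 0.3133, 0.2008]
eef_rot: [3.141, 0.0, 2.143]
force: [-0.4, -0.1, 0.8]
grip_width: 0.0176
[-0.33379766 -0.16657405  2.03884512] [-1.41680443e-01  2.03334533e-01 -1.45125603e-04] 0.017271424784364876 [0.48446954 0.31329677 0.20082041]
```

View pics/w2.png

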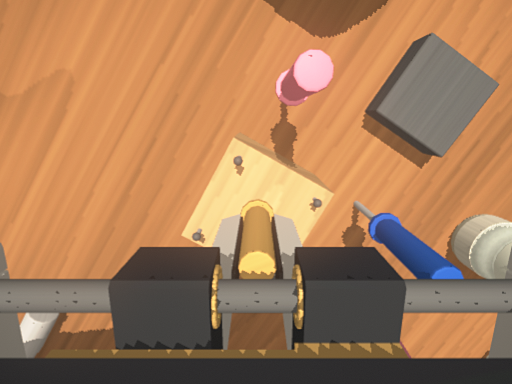

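The pin is held squarely between the fingers (handle top at (257,265)). Lifting.

```bash
python3 -m pendant '[[0,0,-0.1,0,0,0,1],[0,0,-0.2,0,0,0,1],[0,0,-0.25,0,0,0,1],[0,0,-0.25,0,0,0,1],[0,0,-0.25,0,0,0,1],[0,0,-0.25,0,0,0,1],[0,0,-0.25,0,0,0,1],[0,0,-0.1,0,0,0,1],[0,0,0,0,0,0,1]]' 50
cat >> h.py <<'E'
a=np.radians(-14.0)
u=np.array([-np.sin(a),np.cos(a),0]); zz=np.array([0,0,1.]); s35,c35=np.sin(np.radians(35)),np.cos(np.radians(35))
XP=c35*u+s35*zz; ZP=-s35*u+c35*zz; YP=np.cross(ZP,XP)
RT=R.from_matrix(np.stack([XP,-YP,-ZP],1))
E
python3 - <<'E'
from h import *
print(XP,YP,ZP)
need([.4976,-.17,.40],[np.pi,0,np.radians(76)])
need([.4976,-.17,.30],RT)
E
```

```text
time_s: 3.75
ee_pos: [0.4844, 0.3133, 0.4028]
eef_rot: [3.136, 0.0, 2.143]
force: [0.1, -0.5, -0.8]
grip_width: 0.0176
[0.19817082 0.79481973 0.57357644] [-9.70295726e-01  2.41921896e-01 -1.38777878e-17] [-0.1387607  -0.55653876  0.81915204]
turn [ 0.0108 -0.0039  1.5602] shift after turn [-3.8815  1.081   0.0231] shift before [-3.4448 -2.09    0.0122] grip 0.01755098334380684 t 3.75
turn [-0.4657  1.0964  1.5134] shift after turn [-3.6708  1.081  -1.5248] shift before [-3.4445 -2.0949  0.8455] grip 0.01755098334380684 t 3.75
```

```bash
python3 -m pendant '[[-0.246,-0.149,0,0,0,0,1],[-0.246,-0.149,0,0,0,0,1],[-0.246,-0.149,0,0,0,0,1],[-0.246,-0.149,0,0,0,0,1],[-0.246,-0.149,0,0,0,0,1],[-0.246,-0.149,0,0,0,0,1],[-0.246,-0.149,0,0,0,0,1]]' && python3 -m pendant '[[-0.246,-0.149,0,0,0,0,1],[-0.246,-0.149,0,0,0,0,1],[-0.246,-0.149,0,0,0,0,1],[-0.246,-0.149,0,0,0,0,1],[-0.246,-0.149,0,0,0,0,1],[-0.246,-0.149,0,0,0,0,1],[-0.246,-0.149,0,0,0,0,1]]' && python3 -m pendant '[[0,0,0,0,0,0.195,1],[0,0,0,0,0,0.195,1],[0,0,0,0,0,0.195,1],[0,0,0,0,0,0.195,1],[0,0,0,0,0,0.195,1],[0,0,0,0,0,0.195,1],[0,0,0,0,0,0.195,1],[0,0,0,0,0,0.195,1]]' && python3 -m pendant '[[0,0,0,0,0.195,0,1],[0,0,0,0,0.195,0,1],[0,0,0,0,0.195,0,1],[0,0,0,0,0.195,0,1],[0,0,0,0,0.195,0,1],[0,0,0,0,0.192,0,1],[0,0,0,0,0,0,1]]'
python3 - <<'E'
from h import *
need([.4976,-.17,.30],RT); snap('wrist','w3')
o=ctrl.get_obs(); print(o['qpos'].round(2),o['ee_pos'])
E
```

```text
time_s: 4.33
ee_pos: [0.4906, 0.0702, 0.3977]
eef_rot: [-3.14, -0.001, 2.143]
force: [1.4, -0.4, -0.6]
grip_width: 0.0174
time_s: 4.92
ee_pos: [0.4974, -0.1713, 0.3978]
eef_rot: [-3.141, -0.001, 2.143]
force: [0.7, -0.1, 0.2]
grip_width: 0.0175
time_s: 5.58
ee_pos: [0.4977, -0.1696, 0.3976]
eef_rot: [-3.14, -0.0, 1.321]
force: [0.1, -1.5, -1.4]
grip_width: 0.0171
time_s: 6.17
ee_pos: [0.4974, -0.1705, 0.3967]
eef_rot: [-3.137, -0.617, 1.322]
force: [-0.2, -0.1, -1.5]
grip_width: 0.0172
turn [-0.0036 -0.0113 -0.007 ] shift after turn [-4.586e-01  3.000e-04  6.625e-01] shift before [-0.4625  0.0032  0.6598] grip 0.017229966951324064 t 6.1667
[-0.58  0.25  1.44  0.57  1.66 -0.34] [ 0.49756518 -0.17038585  0.39713162]
```

View pics/w3.png

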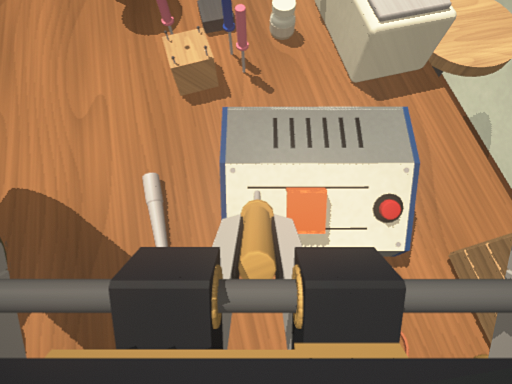

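```bash
python3 -m pendant '[[-0.23,0,0.22,0,0,0,1],[-0.23,0,0.22,0,0,0,1],[0,0,0,0,0,0,1],[0,0,0,0,0,0,1]]'
python3 - <<'E'
from h import *
c=snap('wrist','w4')
cv2.imwrite('pics/w4z.png',cv2.resize(c['image'][80:240,200:400,::-1],None,fx=4,fy=4,interpolation=cv2.INTER_CUBIC))
E
```

```text
time_s: 6.55
ee_pos: [0.4942, -0.1838, 0.3235]
eef_rot: [-3.138, -0.61, 1.325]
force: [-0.5, 0.4, 0.7]
grip_width: 0.0171
```

View pics/w4z.png

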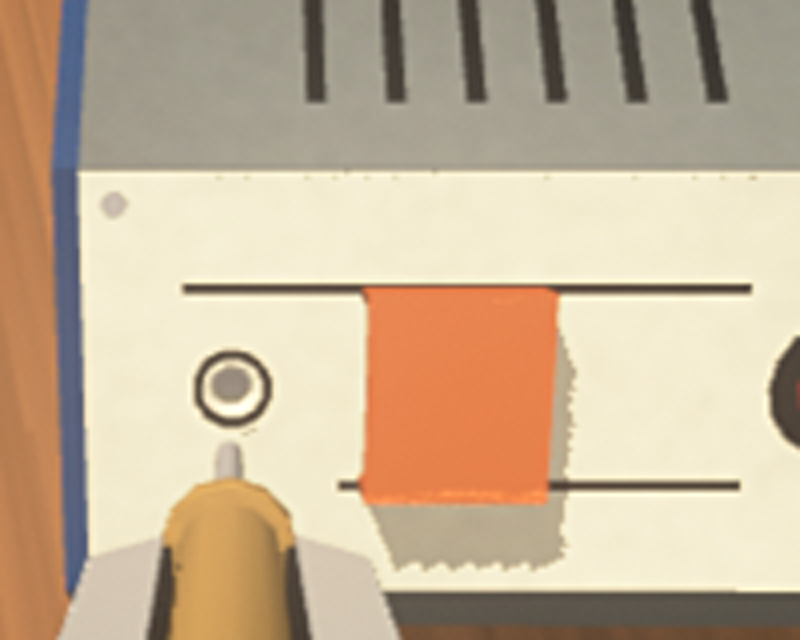

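The ring of the hole is at about (258,177) in the full wrist image, the pin tip at (257.5,191).

```bash
python3 - <<'E'
from h import *
w=load('w4');t=load('top0')
o=ctrl.get_obs();Rc=R.from_euler('xyz',o['eef_rot'])
h,res=tri((w,(258,177.0)),(t,(210+258/5,120+397/5)));print(h,res)
def onplane(c,uv,p,n):
    q,v=ray(c,uv); return q+v*((p-q)@n)/(v@n)
p0=h.copy(); p0[2]=.0873
print('z .087', onz(w,(258,177),.0873), onz(t,(210+258/5,120+397/5),.0873))
tip=o['ee_pos']+Rc.apply([0,0,.1908]); print('tip est',tip,'proj',proj(w,tip))
print('collar etc', proj(w,o['ee_pos']+Rc.apply([0,0,.0458])))
for H in (h,onz(w,(258,177),.0873)): print('tip->hole in tool',(Rc.inv().apply(H-tip)*1000).round(1))
# red button check angle
rb=[proj(w,H+0) for H in (h,)];print(rb)
need(h+ZP*(.1908+.02),RT)
# edges of panel angle: line ends
a1=(200+183/4,80+288/4);b1=(200+750/4,80+288/4)
A=onplane(w,a1,h+.02*XP,ZP);B=onplane(w,b1,h+.02*XP,ZP);d=B-A;print('groove dir deg',np.degrees(np.arctan2(d[1],d[0])),d)
E
```

```text
[ 0.53316011 -0.02992581  0.09175618] [0.8, 0.8]
z .087 [ 0.53440489 -0.02808696  0.0873    ] [ 0.53264669 -0.02991769  0.0873    ]
tip est [ 0.52111917 -0.07790967  0.16879317] proj (np.float64(257.31129483516), np.float64(192.49552613566922))
collar etc (np.float64(257.27863187153037), np.float64(269.3770615976151))
tip->hole in tool [-3.5  0.1 91.5]
tip->hole in tool [-4.4  0.8 96.3]
[(np.float64(257.37558424411264), np.float64(177.0856959180508))]
turn [0.0003 0.0031 0.0015] shift after turn [-0.0331  0.0008  0.5957] shift before [-0.0321  0.0007  0.5957] grip 0.017371673859854487 t 6.6
groove dir deg -14.077317209879785 [ 1.62602060e-01 -4.07743874e-02 -1.58397621e-04]
```

```bash
python3 -m pendant '[[-0.033,0.003,0.2,0,0,0,1],[0,0,0.2,0,0,0,1],[0,0,0.2,0,0,0,1],[0,0,0,0,0,0,1],[0,0,0,0,0,0,1]]'
python3 - <<'E'
from h import *
c=snap('wrist','w5')
cv2.imwrite('pics/w5z.png',cv2.resize(c['image'][130:230,200:330,::-1],None,fx=6,fy=6,interpolation=cv2.INTER_CUBIC))
c=snap('scene','s5')
cv2.imwrite('pics/s5z.png',cv2.resize(c['image'][130:250,170:310,::-1],None,fx=5,fy=5,interpolation=cv2.INTER_CUBIC))
E
```

```text
time_s: 7.02
ee_pos: [0.5045, -0.1469, 0.2645]
eef_rot: [3.139, -0.61, 1.329]
force: [0.2, -0.4, 0.6]
grip_width: 0.0174
```

View pics/w5z.png

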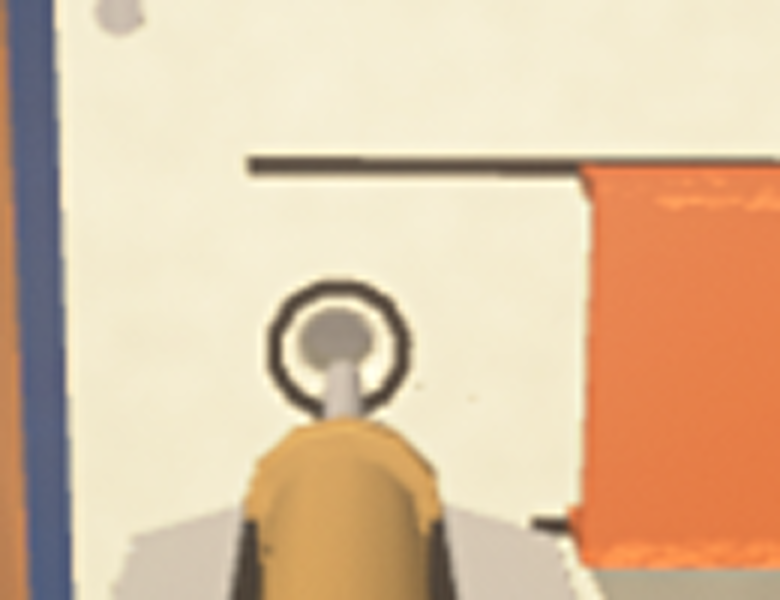

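View pics/s5z.png

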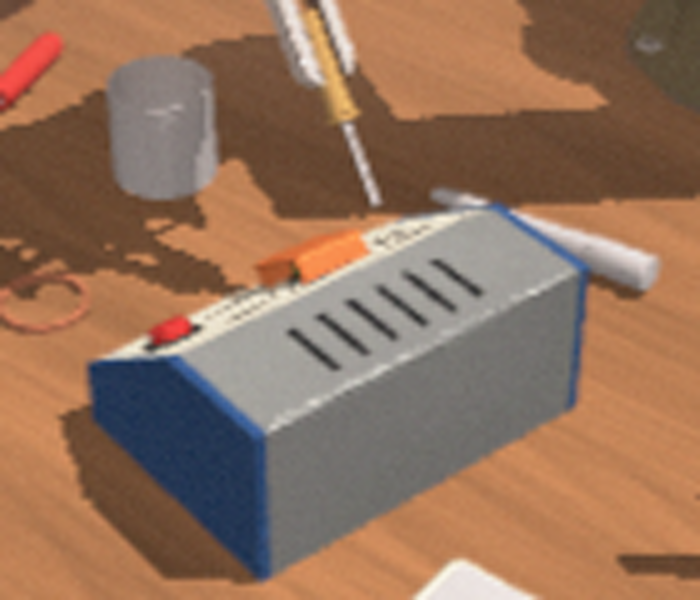

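```bash
python3 - <<'E'
from h import *
w=load('w5');w4=load('w4');t=load('top0')
o=ctrl.get_obs();Rc=R.from_euler('xyz',o['eef_rot'])
U=(256.5,188.2)
h,res=tri((w,U),(w4,(258,177)),(t,(210+258/5,120+397/5)));print(h,res)
tip=o['ee_pos']+Rc.apply([0,0,.1908]);print('tip proj',proj(w,tip),'seen x',200+343/6)
for z in (.0873,.090,h[2]):
  H=onz(w,U,z); print(z,(Rc.inv().apply(H-tip)*1000).round(1))
print((Rc.inv().apply(h-tip)*1000).round(1)); need(h+ZP*.19,RT)
E
```

```text
[ 0.53340489 -0.02994031  0.09189004] [0.5, 0.5, 1.0]
tip proj (np.float64(256.97542987527913), np.float64(193.9224569752422)) seen x 257.1666666666667
0.0873 [-0.6 -0.5 25.5]
0.09 [ 0.1 -0.5 22.7]
0.09189003546012973 [ 0.6 -0.5 20.7]
[ 0.4 -1.  20.6]
turn [0.0049 0.0021 0.0043] shift after turn [ 0.0016 -0.0036  0.1784] shift before [ 0.0018 -0.004   0.1784] grip 0.017401993413440602 t 7.1167
```

```bash
python3 -m pendant '[[0,-0.004,0.1,0,0,0,1],[0,0,0.1,0,0,0,1],[0,0,0.1,0,0,0,1],[0,0,0.075,0,0,0,1],[0,0,0,0,0,0,1],[0,0,0,0,0,0,1]]'
python3 - <<'E'
from h import *
o=ctrl.get_obs(); print(ZP@o['force'],o['force'],o['ee_pos'])
c=snap('wrist','w6')
cv2.imwrite('pics/w6z.png',cv2.resize(c['image'][130:230,200:330,::-1],None,fx=6,fy=6,interpolation=cv2.INTER_CUBIC))
E
```

```text
time_s: 7.62
ee_pos: [0.5096, -0.1218, 0.2252]
eef_rot: [-3.14, -0.611, 1.326]
force: [-0.7, -0.7, -0.1]
grip_width: 0.0172
0.4586230922514267 [-0.68122716 -0.74997062 -0.06505775] [ 0.50964594 -0.1217908   0.22521395]
```

View pics/w6z.png

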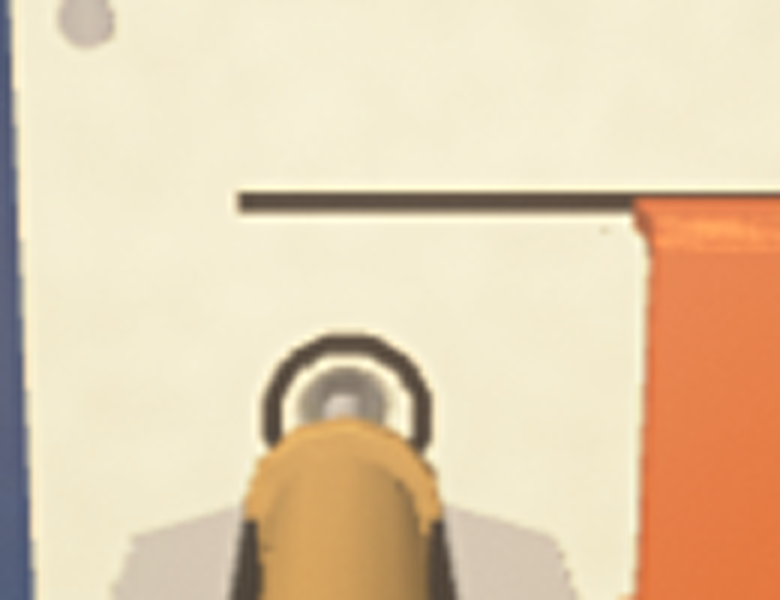

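The shank is inside the hole and centred, with no side force. Pushing on in small steps.

```bash
python3 -m pendant '[[0,0,0.04,0,0,0,1],[0,0,0.03,0,0,0,1],[0,0,0,0,0,0,1]]' && python3 -m pendant '[[0,0,0.02,0,0,0,1],[0,0,0.02,0,0,0,1],[0,0,0,0,0,0,1]]'
python3 - <<'E'
from h import *
o=ctrl.get_obs(); print(ZP@o['force'])
c=snap('wrist','w7')
E
```

```text
time_s: 7.92
ee_pos: [0.511, -0.1174, 0.2187]
eef_rot: [3.141, -0.611, 1.327]
force: [2.1, -1.8, 0.7]
grip_width: 0.0175
time_s: 8.17
ee_pos: [0.5116, -0.1148, 0.2147]
eef_rot: [3.141, -0.611, 1.327]
force: [1.3, -3.3, 4.0]
grip_width: 0.0176
4.889171254470936
```

View pics/w7.png

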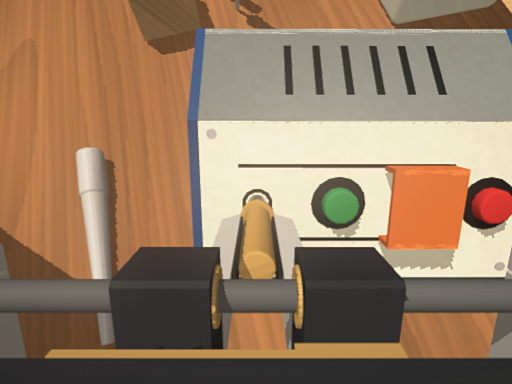

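The shutter has sprung aside (orange at (428,207)) and the green button is exposed at (340,205). Withdrawing the pin along the hole.

```bash
python3 -m pendant '[[0,0,-0.1,0,0,0,1],[0,0,-0.2,0,0,0,1],[0,0,-0.25,0,0,0,1],[0,0,-0.25,0,0,0,1],[0,0,-0.2,0,0,0,1],[0,0,0,0,0,0,1]]'
python3 - <<'E'
from h import *
def RTl(deg):
    s,c=np.sin(np.radians(deg)),np.cos(np.radians(deg)); X=c*u+s*zz; Z=-s*u+c*zz
    return R.from_matrix(np.stack([X,-np.cross(Z,X),-Z],1))
need([.463,-.358,.33],RTl(20))
E
```

```text
time_s: 8.72
ee_pos: [0.4945, -0.1839, 0.3171]
eef_rot: [3.136, -0.609, 1.328]
force: [-0.3, 0.4, -0.0]
grip_width: 0.017
turn [ 0.009  -0.4962  0.0015] shift after turn [-1.3458  0.096  -0.6038] shift before [-1.1456  0.0986 -0.9289] grip 0.017014316620949363 t 8.7167
```

```bash
python3 -m pendant '[[0,0,0,0,-0.165,0,1],[0,0,0,0,-0.165,0,1],[0,0,0,0,-0.166,0,1],[-0.224,0.016,-0.1,0,0,0,1],[-0.224,0.016,-0.1,0,0,0,1],[-0.224,0.016,-0.1,0,0,0,1],[-0.224,0.016,-0.1,0,0,0,1],[-0.224,0.016,-0.1,0,0,0,1],[-0.224,0.016,-0.1,0,0,0,1],[0,0,0,0,0,0,1]]'
python3 - <<'E'
from h import *
snap('wrist','w8');snap('top','t8');c=snap('scene','s8')
cv2.imwrite('pics/s8z.png',cv2.resize(c['image'][80:250,150:310,::-1],None,fx=4,fy=4,interpolation=cv2.INTER_CUBIC))
E
```

```text
time_s: 9.55
ee_pos: [0.4619, -0.3589, 0.3241]
eef_rot: [-3.14, -0.351, 1.323]
force: [-1.0, -0.5, -1.2]
grip_width: 0.0175
```

View pics/w8.png

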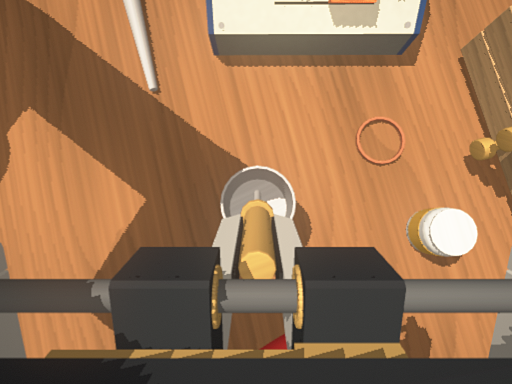

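View pics/s8z.png

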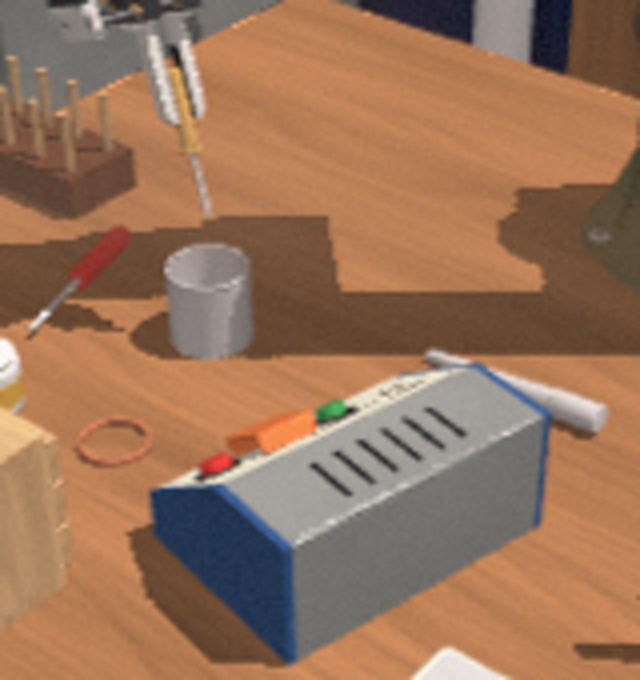

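```bash
python3 - <<'E'
from h import *
w=load('w8');t=load('top0');s=load('scene0')
L=onz(w,(221,203),.085);Rr=onz(w,(296,203),.085);B=onz(w,(258.5,166.5),.085)
print('L,R mid',(L+Rr)/2,'width',np.linalg.norm(L-Rr),'back',B,'c',B-u*.042)
print(onz(t,(210+651/5,120+475/5),.085))
c0=(np.array((.478,-.3)))
o=ctrl.get_obs();Rc=R.from_euler('xyz',o['eef_rot'])
tip=o['ee_pos']+Rc.apply([0,0,.1908]);print('tip',tip,proj(w,tip))
E
```

```text
L,R mid [ 0.47860836 -0.30036876  0.085     ] width 0.08338608448678438 back [ 0.48877408 -0.26041925  0.085     ] c [ 0.47861336 -0.30117167  0.085     ]
[ 0.476867   -0.30010869  0.085     ]
tip [ 0.47893897 -0.29089603  0.14531437] (np.float64(256.5612535765837), np.float64(188.1064086149547))
```

```bash
python3 - <<'E'
from h import *
o=ctrl.get_obs(); need(o['ee_pos']+np.array([0,-.0045,-.1305]),o['eef_rot'])
E
```

```text
turn [0. 0. 0.] shift after turn [-0.4094  0.0108  1.0081] shift before [-0.4094  0.0108  1.0081] grip 0.017358210600347326 t 9.7
```

```bash
python3 -m pendant '[[-0.058,0.002,0.144,0,0,0,1],[-0.058,0.002,0.144,0,0,0,1],[-0.058,0.002,0.144,0,0,0,1],[-0.058,0.002,0.144,0,0,0,1],[-0.058,0.001,0.144,0,0,0,1],[-0.058,0.001,0.144,0,0,0,1],[-0.058,0.001,0.13,0,0,0,1],[0,0,0,0,0,0,1],[0,0,0,0,0,0,1]]'
python3 - <<'E'
from h import *
snap('wrist','w9');c=snap('scene','s9')
cv2.imwrite('pics/s9z.png',cv2.resize(c['image'][60:190,140:270,::-1],None,fx=5,fy=5,interpolation=cv2.INTER_CUBIC))
print(ctrl.get_obs()['force'])
E
```

```text
time_s: 10.45
ee_pos: [0.4637, -0.3592, 0.1963]
eef_rot: [-3.14, -0.352, 1.327]
force: [0.2, -0.8, 1.3]
grip_width: 0.0175
[-0.50443109 -0.09614087 -0.44821443]
```

View pics/w9.png

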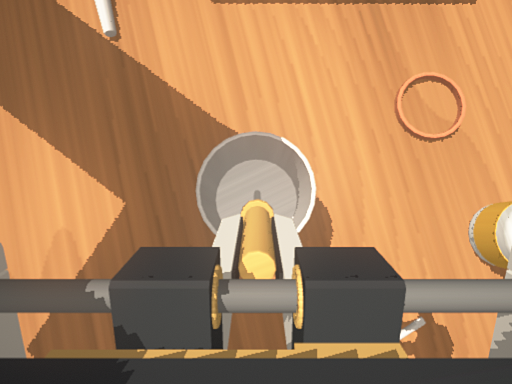

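View pics/s9z.png

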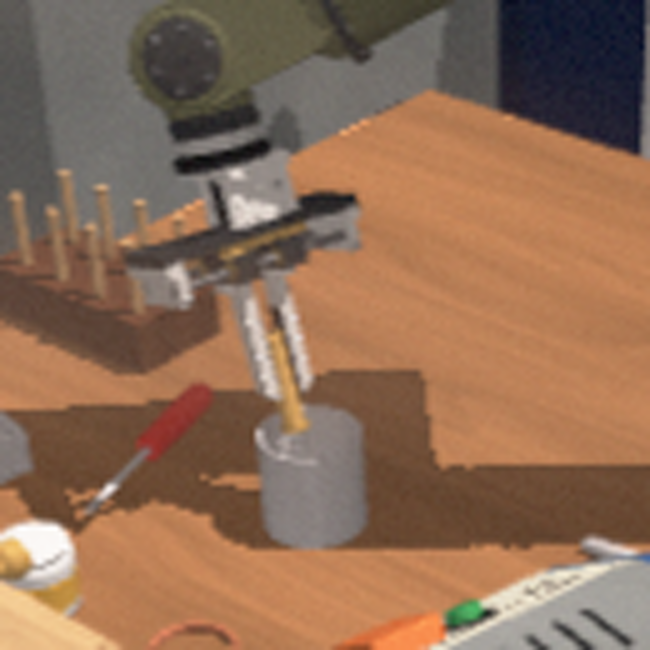

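```bash
python3 -m pendant '[[0,0,0.035,0,0,0,1],[0,0,0.03,0,0,0,1],[0,0,0,0,0,0,1]]' && python3 -m pendant '[[0,0,0,0,0,0,0.5],[0,0,0,0,0,0,0.45],[0,0,0,0,0,0,0.4],[0,0,0,0,0,0,0.3],[0,0,0,0,0,0,0.2],[0,0,0,0,0,0,0.1],[0,0,0,0,0,0,0],[0,0,0,0,0,0,0],[0,0,0,0,0,0,0]]'
python3 - <<'E'
from h import *
snap('wrist','w10');c=snap('scene','s10')
cv2.imwrite('pics/s10z.png',cv2.resize(c['image'][60:190,140:270,::-1],None,fx=5,fy=5,interpolation=cv2.INTER_CUBIC))
print(ctrl.get_obs()['force'])
E
```

```text
time_s: 10.8
ee_pos: [0.4642, -0.3572, 0.1888]
eef_rot: [-3.141, -0.352, 1.327]
force: [-1.1, 0.5, -0.9]
grip_width: 0.0174
time_s: 11.55
ee_pos: [0.4642, -0.3576, 0.1891]
eef_rot: [3.142, -0.351, 1.326]
force: [0.2, 0.2, -0.5]
grip_width: 0.047
[-0.78778394 -0.00305214 -0.14629328]
```

View pics/w10.png

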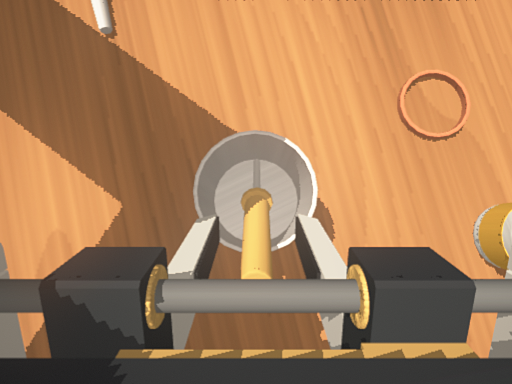

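View pics/s10z.png

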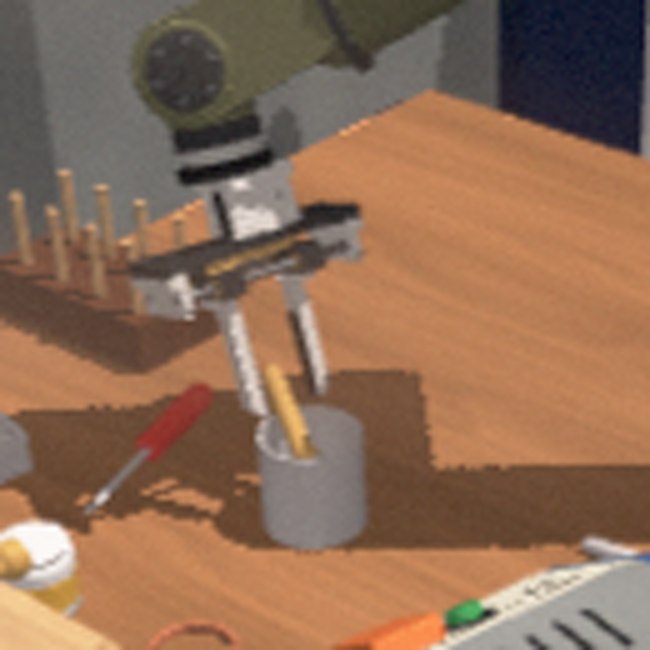

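The pin leans on the rim (handle top at (256,275)), tip on the pot floor, the pot is upright, and the fingers are clear. Backing off along the tool axis.

```bash
python3 -m pendant '[[0,0,-0.08,0,0,0,0],[0,0,-0.15,0,0,0,0],[0,0,-0.25,0,0,0,0],[0,0,-0.25,0,0,0,0],[0,0,-0.25,0,0,0,0],[0,0,-0.25,0,0,0,0],[0,0,0,0,0,0,0]]'
python3 - <<'E'
from h import *
snap('wrist','w11');t=snap('top','t11')
im=t['image'];hsv=cv2.cvtColor(im,cv2.COLOR_RGB2HSV)
cv2.imwrite('pics/t11z.png',cv2.resize(im[120:240,210:360,::-1],None,fx=5,fy=5,interpolation=cv2.INTER_CUBIC))
sh=None
for tag in ('w7','t8','t11'):
    c=load(tag);h=cv2.cvtColor(c['image'],cv2.COLOR_RGB2HSV)
    m=cv2.inRange(h,(50,90,40),(80,255,255)); n,_,st,ce=cv2.connectedComponentsWithStats(m)
    print(tag,[(st[i].tolist(),ce[i].round(1).tolist()) for i in range(1,n) if st[i][4]>15])
need([.50,-.20,.36],RT)
E
```

```text
time_s: 12.23
ee_pos: [0.4516, -0.4088, 0.3343]
eef_rot: [3.134, -0.346, 1.328]
force: [0.5, -0.4, 0.4]
grip_width: 0.047
w7 [([322, 187, 37, 37, 1033], [340.0, 205.2])]
t8 [([47, 158, 40, 47, 1656], [65.1, 181.4]), ([263, 178, 7, 7, 40], [266.1, 180.8])]
t11 [([46, 158, 42, 46, 1661], [65.1, 181.4]), ([263, 178, 7, 7, 40], [266.1, 181.0])]
turn [0.0033 0.4982 0.0005] shift after turn [ 1.6018 -0.0272  0.8049] shift before [ 1.7552 -0.0278  0.3645] grip 0.04709239062467218 t 12.3333
```

View pics/w11.png

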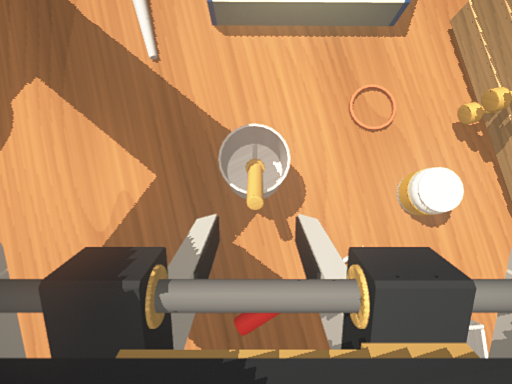

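View pics/t11z.png

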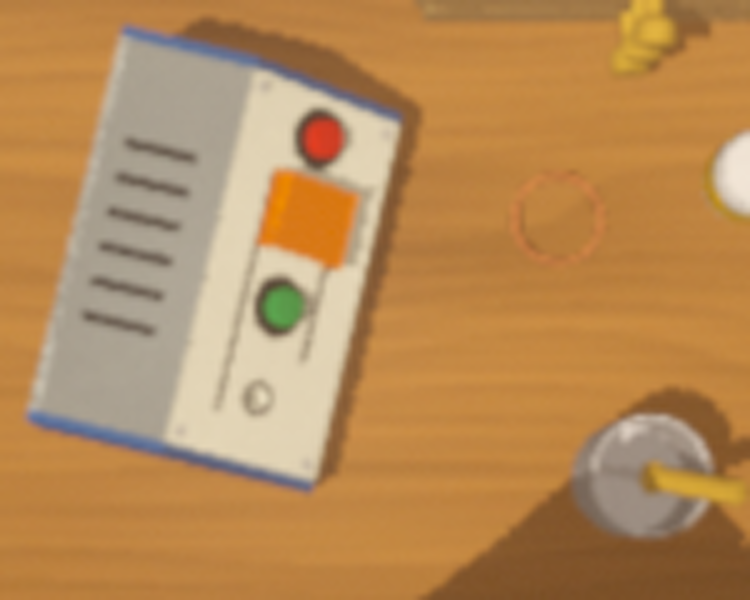

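The pin leans in the pot with its handle out, the pot stands unmoved. In the top view the green button is clear at (266,181) and the shutter fully aside.

```bash
python3 - <<'E'
from h import *
w=load('w7');t=load('t11')
g,res=tri((w,(340,205.2)),(t,(266.1,181)));print(g,res)
h=np.array([.5344,-.0281,.0873]); print('nominal',h-.065*YP+.012*ZP)
b=(g+h-.065*YP+.012*ZP)/2; print(b)
need(b+ZP*(.0972+.07),RT)
E
```

```text
[ 0.59616332 -0.04640871  0.09189536] [0.8, 0.8]
nominal [ 0.59580409 -0.05050339  0.09712982]
[ 0.59598371 -0.04845605  0.09451259]
turn [0.0033 0.4982 0.0005] shift after turn [1.4951 0.4434 2.0377] shift before [1.97   0.4407 1.5839] grip 0.04709239062467218 t 12.3333
```

```bash
python3 -m pendant '[[0,0,0,0,0.166,0,1],[0,0,0,0,0.166,0,1],[0,0,0,0,0.166,0,1],[0.249,0.074,0,0,0,0,1],[0.249,0.074,0,0,0,0,1],[0.249,0.074,0,0,0,0,1],[0.249,0.074,0,0,0,0,1],[0.249,0.074,0,0,0,0,1],[0.249,0.074,0,0,0,0,1],[0,0,0,0,0,0,1]]' 30 && python3 -m pendant '[[0,0,0.29,0,0,0,1],[0,0,0.29,0,0,0,1],[0,0,0.29,0,0,0,1],[0,0,0.29,0,0,0,1],[0,0,0.29,0,0,0,1],[0,0,0.29,0,0,0,1],[0,0,0.2,0,0,0,1],[0,0,0,0,0,0,1],[0,0,0,0,0,0,1]]'
python3 - <<'E'
from h import *
c=snap('wrist','w12')
w7=load('w7');t=load('t11')
h=cv2.cvtColor(c['image'],cv2.COLOR_RGB2HSV)
m=cv2.inRange(h,(50,90,40),(80,255,255)); n,_,st,ce=cv2.connectedComponentsWithStats(m)
B=[(st[i].tolist(),ce[i].round(1).tolist()) for i in range(1,n) if st[i][4]>15];print(B)
o=ctrl.get_obs();Rc=R.from_euler('xyz',o['eef_rot'])
tip=o['ee_pos']+Rc.apply([0,0,.0972]);print('fingertip proj',proj(c,tip))
g,res=tri((w7,(340,205.2)),(c,B[0][1]),(t,(266.1,181)));print(g,res,(Rc.inv().apply(g-tip)*1000).round(1))
g2=np.array([.5960,-.0485,.0945]);print((Rc.inv().apply(g2-tip)*1000).round(1)); need(g+ZP*.12,RT)
E
```

```text
time_s: 13.17
ee_pos: [0.5409, -0.2737, 0.4334]
eef_rot: [3.138, -0.611, 1.333]
force: [0.8, -0.4, 0.5]
grip_width: 0.0001
time_s: 13.92
ee_pos: [0.5709, -0.1474, 0.2389]
eef_rot: [-3.138, -0.613, 1.325]
force: [0.3, -0.2, 1.5]
grip_width: 0.0005
[([242, 180, 31, 32, 774], [256.8, 195.7])]
fingertip proj (np.float64(257.45213665959807), np.float64(230.32091659706794))
[ 0.59610943 -0.0464553   0.09175456] [0.9, 0.2, 0.8] [ 0.3 -0.4 84.6]
[ 0.3 -0.  81.2]
turn [-0.0007 -0.0023 -0.0003] shift after turn [ 0.0046 -0.0041  0.5147] shift before [ 0.004  -0.004   0.5147] grip 0.0005484738183305617 t 13.9667
```

View pics/w12.png

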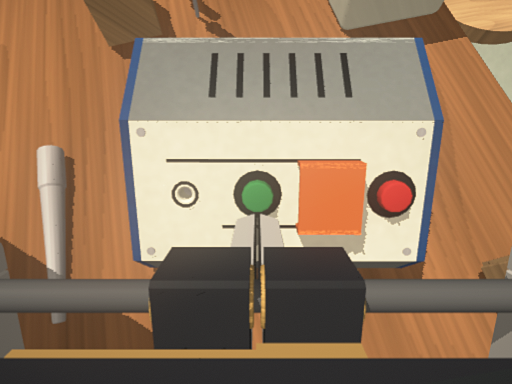

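The closed fingers (tip projected at (257,230)) line up with the green button at (257,196); the axis is within 0.5 mm of its centre, about 80 mm away.

```bash
python3 -m pendant '[[0.003,-0.002,0.2,0,0,0,1],[0,0,0.2,0,0,0,1],[0,0,0.15,0,0,0,1],[0,0,0.08,0,0,0,1],[0,0,0,0,0,0,1],[0,0,0,0,0,0,1]]' && python3 -m pendant '[[0,0,0.02,0,0,0,1],[0,0,0.02,0,0,0,1],[0,0,0,0,0,0,1]]' 
python3 - <<'E'
from h import *
o=ctrl.get_obs(); print(ZP@o['force'],o['force'])
E
```

```text
time_s: 14.47
ee_pos: [0.582, -0.106, 0.1796]
eef_rot: [3.14, -0.612, 1.327]
force: [-0.4, -0.5, 0.5]
grip_width: 0.0005
time_s: 14.72
ee_pos: [0.5828, -0.103, 0.1753]
eef_rot: [3.139, -0.612, 1.327]
force: [2.0, -2.2, 2.5]
grip_width: 0.0001
2.940622155051501 [ 1.99341469 -2.15376913  2.46422355]
```

```bash
python3 -m pendant '[[0,0,0.02,0,0,0,1],[0,0,0,0,0,0,1]]' && python3 -m pendant '[[0,0,0.02,0,0,0,1],[0,0,0,0,0,0,1]]'
python3 - <<'E'
from h import *
o=ctrl.get_obs(); print(ZP@o['force'],o['force'])
E
```

```text
time_s: 14.88
ee_pos: [0.5831, -0.1014, 0.173]
eef_rot: [3.14, -0.612, 1.327]
force: [2.7, -3.3, 3.6]
grip_width: 0.0007
time_s: 15.05
ee_pos: [0.5833, -0.101, 0.1726]
eef_rot: [3.138, -0.611, 1.328]
force: [-7.9, -12.6, 18.2]
grip_width: 0.0008
23.021618750895133 [ -7.86217432 -12.61365511  18.20256693]
```

The force rose from about 4 N to a hard 23 N with almost no further travel, so the button is at its end stop. Backing off.

```bash
python3 -m pendant '[[0,0,-0.03,0,0,0,1],[0,0,-0.08,0,0,0,1],[0,0,-0.15,0,0,0,1],[0,0,-0.25,0,0,0,1],[0,0,-0.25,0,0,0,1],[0,0,-0.25,0,0,0,1],[0,0,-0.2,0,0,0,1],[0,0,0,0,0,0,1],[0,0,0,0,0,0,1]]'
python3 - <<'E'
from h import *
snap('wrist','w13');snap('top','t13');snap('scene','s13');o=ctrl.get_obs();print(o['force'],o['time_s'])
for tag in ('w13','t13'):
    c=load(tag);h=cv2.cvtColor(c['image'],cv2.COLOR_RGB2HSV)
    m=cv2.inRange(h,(50,90,40),(80,255,255)); n,_,st,ce=cv2.connectedComponentsWithStats(m)
    print(tag,[(st[i].tolist(),ce[i].round(1).tolist()) for i in range(1,n) if st[i][4]>15])
a=load('w13');b=load('t13')
E
```

```text
time_s: 15.8
ee_pos: [0.5627, -0.1811, 0.2899]
eef_rot: [3.141, -0.612, 1.326]
force: [-0.3, -0.1, -1.5]
grip_width: 0.0002
[ 0.76866472 -0.41114673  0.7136583 ] 15.95
w13 [([244, 169, 25, 26, 504], [255.9, 181.8])]
t13 [([46, 158, 41, 46, 1656], [65.1, 181.4]), ([263, 178, 7, 7, 42], [266.0, 180.9])]
```

View pics/w13.png

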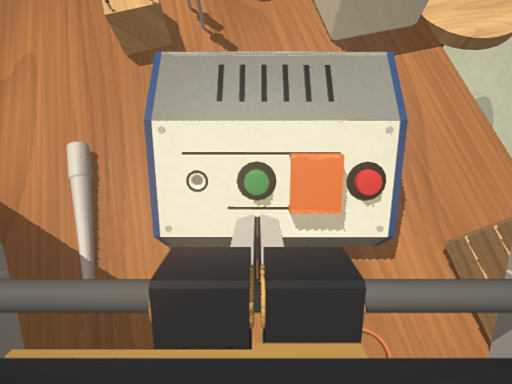

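View pics/t13.png

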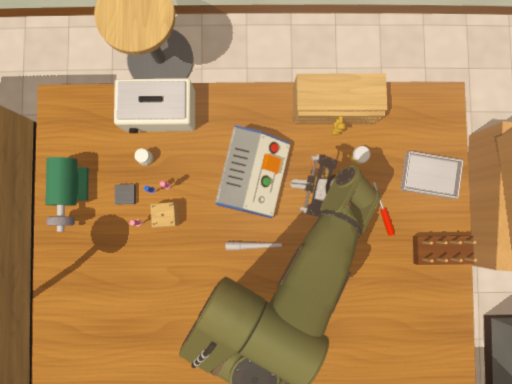

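View pics/s13.png

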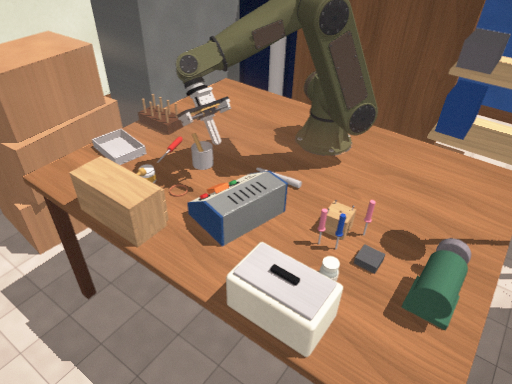

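```bash
python3 - <<'E'
from h import *
c=load('s13'); cv2.imwrite('pics/s13z.png',cv2.resize(c['image'][110:230,150:310,::-1],None,fx=4.5,fy=4.5,interpolation=cv2.INTER_CUBIC))
E
```

```text
(no output)
```

View pics/s13z.png

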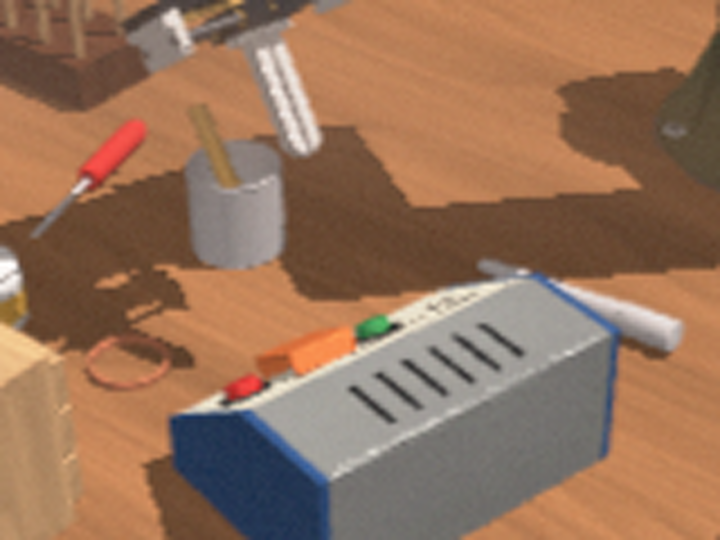

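The pot stands with the pin leaning in it, the green button is up again, the shutter is aside, and the robot touches nothing. Handing in.

```bash
python3 -c "
from station import hand_in
print(hand_in())"
```

```text
the job is handed in; nothing more can be done
None
```

The whole job is done and handed in at about 16 s of the 61 s allowed. I took the pin from the block and pushed it through the ringed hole until the shutter sprang aside. I then set the pin tip down in the pot, let go, and pressed the green button once.

**Last checks:**
- **Pin and pot:** in the final scene picture the pin leans in the standing pot with its handle out.
- **Shutter and buttons:** the shutter is aside, the green button is back up, and the red button was never touched.
- **Bystanders:** the ones in view stand where they were, by eye. In the last top picture the arm hides the pot and part of the surrounding area.
- **Robot:** it is clear of everything, and its force readings are back to noise level.

**Less certain:**
- **Full button press:** I judged this by force alone. It rose from about 4 N to 23 N with almost no further travel. No camera could see the end stop directly.
- **Height readings:** triangulated heights of the hole and the button top were each about 5 mm off the nominal values, in opposite directions. I relied on contact force for depth instead.

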